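# Empty the bench mould and hold its cover on the balance

### The arm

A 7-joint arm with a two-finger parallel gripper is mounted at the origin on the work surface; the furniture and walls round the work are solid. World frame = base frame: x ahead of the robot, y to its left, z up, the work surface at z = 0. Lengths are in m, angles in rad, forces in N, time in s.
With the tool pointing down it reaches from about 0.425 to 0.875 m from the base axis. Payload 4.7 kg.
Tool frame: the origin (TCP) lies on the centre line of the jaws, within the pads' length; the fingertips stand ahead of it and the grasp point (between the pads) lies 2 mm behind it (nose_length is the z of the fingertips in the tool frame, in m); z points along the fingers, y is the line along which they close (so a half turn about z gives the same grasp; the last joint's range is limited). The gripper opens to 87 mm and grips with 3 to 60 N. Pads are 19 mm wide; open, the fingers measure 117 mm over their backs; the gripper's body (75 mm by 190 mm) begins 51 mm behind the grasp point.
Start: joints at [1.295, 0.321, -0.07, 1.45, 0.023, 1.371, -0.057], TCP at [0.186, -0.623, 0.24] pointing down, gripper open.
Joint ranges: [-2.86, 2.86], [-0.3, 2.09], [-1.38, 1.24], [0.06, 2.45], [-1.56, 4.7], [0.09, 2.05], [-2.69, 2.69]. Speed limits (rad/s): [2.57, 2.57, 3.14, 3.14, 3.14, 3.14, 3.14].

### API

Orientations are given as a rotation vector (axis times angle).
In Python, from bench import * gives the robot as it stands.
- The arm moves only by the tool send_rows, never from a script. Its arguments are lists of equal length, an entry for each row: "xyz": the shift along the tool's x, y, z in mm, a list of three; "dr": the turn, a rotation vector about the tool's x, y, z in rad, a list of three. A call has exactly 10 rows; each row is the pose to reach, as a shift and turn from the pose commanded when the call began, along the tool's axes at that moment; what a row does not reach only later rows make up. A row lasts 1/12 s, in which the tool goes at most 41.7 mm and 7.16 degrees, less where a joint would pass 70% of its speed; a pose out of reach is approached as far as the arm can. A call with a gripper value outside its range is refused whole. "jaw" is the finger opening in mm, from 0 to 87, set as the call begins (left out, the last holds). The fingers move at their own pace and stop on an object; "grip_force" is the grip in N (left out, the last holds). Time passes only in rows, so rows that repeat a pose let the fingers close, or fill a call up. It gives the time, the measured TCP pose, the force, the opening and the grip force at its end, in the units of the state.
- get_state(): the state, without advancing time (a new reading comes with each control period).
- get_image(name): name is "scene" or "side" or "wrist"; returns the picture (480x640x3 uint8, red, green, blue); there is no depth.
- calibration(name): a dict with "vfov" (degrees; the focal length in pixels is half the picture's height over the tangent of half this angle, whatever the lens; pixels are square), "cx", "cy" (the principal point, pixels), "rvec" (rotation vector, rad) and "tvec" (3), from world to camera coordinates, as OpenCV has them; the wrist camera has in their place "hand_eye" (4x4, takes a point from camera to tool coordinates, whose origin is the TCP and whose axes are the flange's). Camera axes: x right, y down, z forward; pixel columns grow to the right and rows downward; lengths in m; the calibration is good to about 2 mm. A picture is of the moment at which its call begins: read the wrist's pose just before it. calibration takes no time and is no camera call.
- close_job(): hands the job in; it is judged then, once.
The state is a dict: "time": time; "joint_positions": joint angles; "qd": joint speeds; "joint_torque": joint torques, N m; "position": TCP position; "tool_rot": TCP orientation; "ft_force": force on the tool from outside, world axes, zero at the start; "torque": the same for the moment, N m; "grip_width": opening from 0.0 (shut) to 1.0 (fully open); "grip_force": force on a finger pad.
Only numpy, scipy, OpenCV 4.12 (cv2) and the standard library are available. Lean on these libraries where they do the work, as an engineer would, in place of code of your own. Each camera call takes 0.05 s, during which the arm holds its last target. There are 200 camera calls.

### The job

The hinged cover of the blue bench mould lies open. Lift the orange flanged part out of the mould's cavity and set it down gently, standing on its flange, in the white tray; then take the cover by its red bar, swing it up until it stands upright on its balance point above the hinge, and keep gripping the bar with the cover still there, so that both faces can be sprayed. Do not let the cover drop back or go over towards shut, leave the other things alone, and finish while holding it.

Things in the scene. Friction and masses are not known exactly. Their poses are not given: they have to be found in the camera images.
- mould: lower half of a two-part bench mould, fixed: blue block 110 x 110 mm, 36 mm high, on a dark flange 136 mm long in x, 90 in y, 10 high. Origin at the centre of the underside. Centred in its top is a round cavity 55 mm wide, 9 mm deep. The hinge runs along the mould's x axis on its -y side, 60 mm from the centre, 43 mm high; the cover lies open over the -y side
- mould_cavity (a point): centre of the floor of the cavity, 27 mm above the table
- cover_hinge (a point): middle of the cover's hinge axis, which runs along the mould's x axis; 43 mm above the table
- cover (a joint): angle of the cover about its hinge, rad: 0 shut flat on the mould, 1.571 upright (its balance point: its weight is straight above the hinge), 2.62 open against its stop, leaning 60 degrees back past upright, where it starts. Nearly free: it falls to either side unless held. Cover: aluminium plate 100 x 100 x 12 mm with a 33 mm hole, 10 to 110 mm from the axis; about 0.35 kg
- cover_bar (a point): middle of the cover's red round grip bar, carried by two arms beyond the plate's free edge: 10 mm thick, parallel to the hinge axis, 155 mm from it, in the plate's middle plane; 76 mm free between the arms, 40 mm gap to the plate. Pinched across from above, it turns in the fingers as the cover swings. Axes turn with the cover: x along the bar, y away from the hinge
- flanged_boss: orange moulded part, about 0.06 kg, standing in the cavity with about 1.5 mm play all round: round flange 52 mm wide and 10 mm thick, with an upright hollow boss 26 mm wide on it, 40 mm high in all (its top is 67 mm above the table at the start). Origin at the centre of the flange's underside, z up along the boss
- tray: shallow white square tray, fixed to the table: 120 x 120 mm outside, 16 mm high, walls 4 mm, floor 4 mm thick. Origin at the centre of the underside
- kitchen_timer: bystander: white kitchen timer 62 x 62 x 22 mm lying on the table, origin at the centre of its underside
- tape_roll: bystander: roll of brown tape 94 mm wide, 48 mm high, origin at the centre of its underside
- dropper_bottle: bystander: small brown bottle with a black cap, 32 mm wide, 85 mm high, origin at the centre of its underside
Things that resemble listed ones, but are neither listed nor needed, are in the scene too. Of the things like the flanged_boss, leave any that is green or purple; of the rest the larger one is meant.

How it is judged:
By the outcome, as a careful person would: the job done as asked, in the order asked, and still so for the second after the job is handed in, while the arm keeps its last pose, push and grip.
It also fails if it takes over 54 s, if anything falls off the work surface, if the arm or the gripper's body presses on something with over 40 N, if the wrist force passes 120 N, or if a joint passes its speed limit or range.

## Working session

There is one attempt and no reset: what is moved stays moved. The work goes in short steps, Python scripts to look and compute and a tool call to move; the robot and the scene stay as the last step left them, time stands still between calls to the robot, and variables do not carry over. Pictures are saved under pics/ and viewed, at most 12 in all, crops included, and the job is handed in when it is done.

Besides the shell and the picture viewer there is one more tool, called after "Request:" as name(argument=value, ...) on one line, values as JSON. send_rows: Moves the arm, as the interface text tells. Its arguments: {"type":"object","properties":{"xyz":{"type":"array"},"dr":{"type":"array"},"jaw":{"type":"number"},"grip_force":{"type":"number"}},"required":["xyz","dr"]}

```bash
mkdir -p pics; ls; python3 - <<'E'
from bench import *
import cv2
for n in ("scene","side"):
    cv2.imwrite(f"pics/{n}0.png",cv2.cvtColor(get_image(n),cv2.COLOR_RGB2BGR)); print(n,calibration(n))
print(calibration("wrist")); s=get_state(); print(s)
E
```

```text
pics
scene {'vfov': 54.020553355423864, 'cx': 317.11526195121957, 'cy': 242.41449647975384, 'rvec': array([ 2.15639042, -0.7295586 ,  0.32126864]), 'tvec': array([-0.1495217 ,  0.38776339,  0.46929329])}
side {'vfov': 55.58604889354824, 'cx': 313.7289541459341, 'cy': 237.31734389572404, 'rvec': array([ 2.21435538, -0.15801355,  0.07901998]), 'tvec': array([-0.38178252,  0.28238456,  0.69179779])}
{'vfov': 69.65424799091184, 'cx': 318.0574556954588, 'cy': 238.33930306101644, 'hand_eye': array([[-5.01526999e-04, -9.57144422e-01, -2.89610607e-01,
         7.93646052e-02],
       [ 9.99999549e-01, -2.46391044e-04, -9.17421366e-04,
        -4.20211224e-04],
       [ 8.06747284e-04, -2.89610936e-01,  9.57144114e-01,
        -1.46204049e-01],
       [ 0.00000000e+00,  0.00000000e+00,  0.00000000e+00,
         1.00000000e+00]])}
{'time': 0.1, 'joint_positions': array([ 1.2951033 ,  0.32175872, -0.07007436,  1.45154094,  0.02259775,
        1.37080733, -0.0568863 ]), 'qd': array([ 0.00115942, -0.00280379, -0.00153958, -0.00208011,  0.00027038,
       -0.00014976, -0.00053877]), 'joint_torque': array([-2.53319722e-04, -4.92572415e+01, -4.05958593e-01, -3.13396883e+01,
       -6.41178573e-02,  3.95948603e-02,  1.09103416e-04]), 'position': array([ 0.18555692, -0.62246714,  0.23857044]), 'tool_rot': array([-3.10698860e+00, -4.53418273e-01,  5.37205352e-04]), 'ft_force': array([-0.83883442,  0.8296536 , -0.69538316]), 'torque': array([-0.01556393,  0.01136905,  0.0183242 ]), 'grip_force': 0.0, 'grip_width': 0.9990120131436965}
```

View pics/scene0.png

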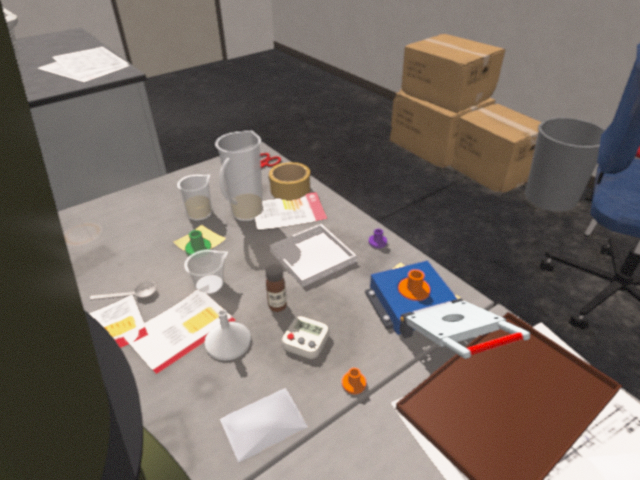

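View pics/side0.png

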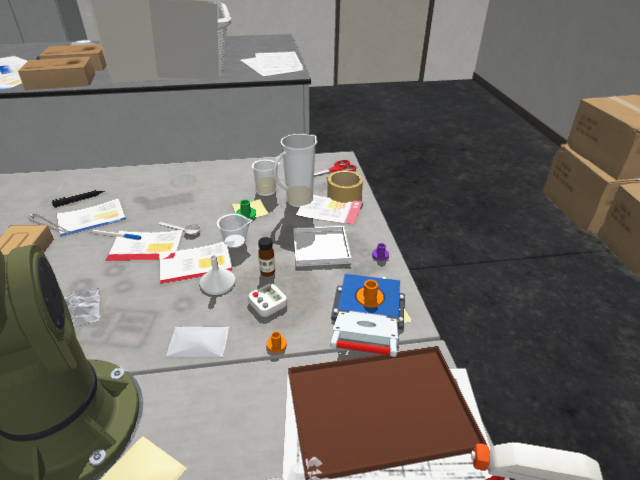

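Candidates for the part: orange in the mould, scene (415,285); small orange, scene (354,381); green (197,240); purple (378,239). I choose the orange one in the mould, and check it in a close crop.

```bash
python3 - <<'E'
import cv2,numpy as np
a=cv2.imread("pics/scene0.png")[225:365,360:540]; b=cv2.imread("pics/side0.png")[225:365,285:420]
a=cv2.resize(a,None,fx=4.2,fy=4.2,interpolation=cv2.INTER_CUBIC)
b=cv2.resize(b,None,fx=4.2,fy=4.2,interpolation=cv2.INTER_CUBIC)
cv2.imwrite("pics/ca.png",a);cv2.imwrite("pics/cb.png",b)
E
cat > h.py <<'E'
from bench import *
import numpy as np, cv2
from scipy.spatial.transform import Rotation as R
from scipy.optimize import least_squares
def K(c):
    f=240/np.tan(np.radians(c["vfov"])/2); return f,c["cx"],c["cy"]
def ext(n,s=None):
    c=calibration(n)
    if n!="wrist": return c,R.from_rotvec(c["rvec"]).as_matrix(),np.array(c["tvec"])
    s=s or get_state(); T=np.eye(4);T[:3,:3]=R.from_rotvec(s["tool_rot"]).as_matrix();T[:3,3]=s["position"]
    M=np.linalg.inv(T@c["hand_eye"]); return c,M[:3,:3],M[:3,3]
def proj(n,P,s=None):
    c,r,t=ext(n,s); f,cx,cy=K(c); q=np.atleast_2d(P)@r.T+t
    return np.c_[f*q[:,0]/q[:,2]+cx,f*q[:,1]/q[:,2]+cy]
def hit(n,uv,z,s=None):
    c,r,t=ext(n,s); f,cx,cy=K(c); uv=np.atleast_2d(uv)
    d=np.c_[(uv[:,0]-cx)/f,(uv[:,1]-cy)/f,np.ones(len(uv))]@r; o=-r.T@t
    return o+d*((z-o[2])/d[:,2])[:,None]
E
```

```text
(no output)
```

View pics/ca.png

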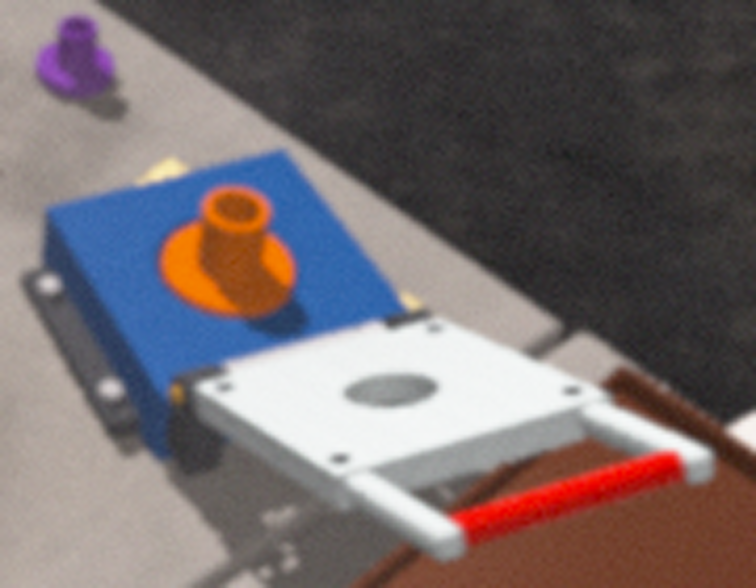

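View pics/cb.png

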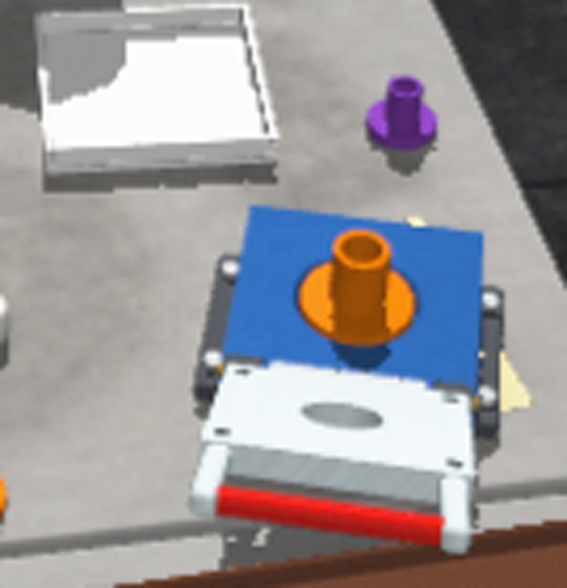

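The crops show the part in the mould, orange with its boss rim centred at scene (416.4,274.8) and side (371.2,284.5). The red bar ends are at side (336.9,344) and (390.5,350.7), and the larger orange part is confirmed. Next I fit the mould pose.

```bash
cat > fit.py <<'E'
from h import *
S=lambda u,v:(360+u/4.2,225+v/4.2)
D=lambda u,v:(285+u/4.2,225+v/4.2)
b=-.06+.155*np.cos(2.62); z=.043+.155*np.sin(2.62)
P=np.array([[-.055,.055,.036],[.055,.055,.036],[0,0,.067],[-.038,b,z],[.038,b,z]])
uvS=np.array([S(48,212),S(285,150),S(237,209),S(463,530),S(680,462)])
uvD=np.array([D(250,207),D(483,233),D(362,250),D(218,500),D(443,528)])
def W(p,P=P): return np.c_[P[:,:2]@R.from_euler('z',p[2]).as_matrix()[:2,:2].T+p[:2],P[:,2]]
fs=lambda p:np.r_[proj("scene",W(p))-uvS,proj("side",W(p))-uvD].ravel()
r=least_squares(fs,[.6,-.2,0]);print(r.x,np.round(r.fun.reshape(-1,2),1).tolist())
print(W(r.x), "boss top", hit("scene",uvS[2],.067),hit("side",uvD[2],.067))
t=np.array([D(37,15),D(248,5),D(277,137),D(42,160)]);q=hit("side",t,.016);print("tray",q,q.mean(0))
for n,p in(("timer",(305,337)),("bottle",(277,280)),("tape",(290,180)),("smallor",(354,381))): print(n,hit("scene",p,.03))
print(get_state()["time"])
E
python3 fit.py
```

```text
[ 0.5156966   0.16522569 -0.3157328 ] [[-0.2, -1.2], [0.2, -0.8], [0.7, -0.5], [-0.1, 0.5], [0.3, 0.4], [-0.5, -0.7], [-0.3, -0.5], [-0.5, -0.5], [0.5, 0.3], [-0.3, 0.9]]
[[ 0.48049352  0.23458521  0.036     ]
 [ 0.58505612  0.20042877  0.036     ]
 [ 0.5156966   0.16522569  0.067     ]
 [ 0.41921459 -0.00775512  0.12023055]
 [ 0.49145785 -0.03135412  0.12023055]] boss top [[0.51398034 0.16513652 0.067     ]] [[0.5161692  0.16369537 0.067     ]]
tray [[0.40010213 0.42820166 0.016     ]
 [0.51833397 0.42091244 0.016     ]
 [0.51049231 0.3049665  0.016     ]
 [0.38919993 0.30397078 0.016     ]] [0.45453208 0.36451284 0.016     ]
timer [[0.3126956  0.19737182 0.03      ]]
bottle [[0.34741702 0.32854232 0.03      ]]
tape [[0.54926763 0.58429933 0.03      ]]
smallor [[0.32127777 0.09263836 0.03      ]]
0.1
```

```bash
cat >> h.py <<'E'
def down(a): # tool pointing down, tool y at angle a
    return R.from_matrix(np.array([[-np.sin(a),np.cos(a),0],[np.cos(a),np.sin(a),0],[0,0,-1]]).T)
def plan(steps,start=None):
    "steps: (x,y,z,yaw) in world; prints shift mm and dr per step, each from the one before"
    if start is None: s=get_state(); p,r=np.array(s["position"]),R.from_rotvec(s["tool_rot"])
    else: p,r=np.array(start[:3]),down(start[3])
    for t in steps:
        q=np.array(t[:3]); rr=down(t[3])
        print(t,np.round(r.inv().apply(q-p)*1000,1),np.round((r.inv()*rr).as_rotvec(),3)); p,r=q,rr
E
python3 - <<'E'
from h import *
import bench; print([n for n in dir(bench) if not n.startswith('_')], getattr(bench,'nose_length',None))
for z in(0,.1,.2,.3): print(z,hit("side",[(482,457),(590,465),(295,190),(300,140)],z)[:,:2].round(3).tolist(),hit("scene",[(240,140),(245,210)],z)[:,:2].round(3).tolist())
s=get_state(); print(R.from_rotvec(s["tool_rot"]).as_matrix().round(3))
plan([(.65*np.cos(a),.65*np.sin(a),.24,a) for a in(-.75,-.22)]+[(.516,.165,.20,.31)])
E
```

```text
['MotionError', 'calibration', 'close_job', 'get_image', 'get_state', 'nose_length'] 0.017
0 [[0.609, -0.14], [0.754, -0.172], [0.424, 0.626], [0.475, 0.935]] [[0.585, 0.882], [0.428, 0.585]]
0.1 [[0.564, -0.185], [0.687, -0.213], [0.409, 0.462], [0.451, 0.723]] [[0.496, 0.701], [0.366, 0.454]]
0.2 [[0.52, -0.231], [0.62, -0.253], [0.393, 0.297], [0.428, 0.51]] [[0.407, 0.521], [0.304, 0.324]]
0.3 [[0.476, -0.276], [0.553, -0.293], [0.377, 0.133], [0.404, 0.297]] [[0.319, 0.341], [0.241, 0.193]]
[[ 0.958  0.286 -0.001]
 [ 0.286 -0.958  0.002]
 [-0.    -0.002 -1.   ]]
(np.float64(0.4755977647679836), np.float64(-0.4430651940151672), 0.24, -0.75) [329.2 -89.   -1.3] [-0.002 -0.    -0.531]
(np.float64(0.6343333420648936), np.float64(-0.14184925500256507), 0.24, -0.22) [328.6 -89.2   0. ] [ 0.    0.   -0.53]
(0.516, 0.165, 0.2, 0.31) [ 273.6 -182.4   40. ] [ 0.    0.   -0.53]
```

```bash
python3 - <<'E'
from h import *
for z in(0.03,.1,.2,.25,.3,.35): 
    h=hit("side",[(482,457)],z)[0]; print(h.round(3),proj("scene",h).round())
plan([(.0,-.59,.40,-1.4)])
a=-.75
plan([(.21,-.52,.42,-1.0),(.44,-.30,.42,-.55),(.50,.05,.36,-.05),(.516,.165,.20,.31)])
E
```

```text
[ 0.595 -0.153  0.03 ] [[632. 399.]]
[ 0.564 -0.185  0.1  ] [[671. 399.]]
[ 0.52  -0.231  0.2  ] [[751. 399.]]
[ 0.498 -0.253  0.25 ] [[809. 398.]]
[ 0.476 -0.276  0.3  ] [[887. 398.]]
[ 0.453 -0.299  0.35 ] [[997. 398.]]
(0.0, -0.59, 0.4, -1.4) [-168.6  -84.4 -161.3] [-0.002  0.     0.119]
(0.21, -0.52, 0.42, -1.0) [  52.7  -91.5 -181.3] [-0.002 -0.    -0.281]
(0.44, -0.3, 0.42, -0.55) [312.4 -60.9   0. ] [ 0.    0.   -0.45]
(0.5, 0.05, 0.36, -0.05) [ 329.7 -131.8   60. ] [ 0.   0.  -0.5]
(0.516, 0.165, 0.2, 0.31) [115.7  10.2 160. ] [ 0.    0.   -0.36]
```

Request:
send_rows(xyz=[[5,-9,-18],[10,-18,-36],[20,-35,-70],[30,-50,-105],[38,-66,-140],[45,-80,-175],[50,-88,-200],[53,-92,-210],[53,-92,-210],[53,-92,-210]], dr=[[0,0,-0.03],[0,0,-0.06],[0,0,-0.1],[0,0,-0.14],[0,0,-0.18],[0,0,-0.22],[0,0,-0.26],[0,0,-0.28],[0,0,-0.28],[0,0,-0.28]], jaw=60, grip_force=15)

```text
time: 0.93
position: [0.2101, -0.5198, 0.4485]
tool_rot: [-3.015, -0.882, 0.001]
ft_force: [-0.4, 0.0, -0.8]
grip_width: 0.688
grip_force: 0.0
```

```bash
python3 - <<'E'
from h import *
s=get_state(); print(s["time"],s["position"],s["ft_force"])
plan([(.44,-.30,.45,-.55),(.50,.05,.38,-.05),(.516,.165,.20,.31)])
E
```

```text
0.9333 [ 0.21012008 -0.51978876  0.44849697] [-0.4196891   0.02331677 -0.8356629 ]
(0.44, -0.3, 0.45, -0.55) [312.1 -61.3  -1.5] [-0.001  0.    -0.452]
(0.5, 0.05, 0.38, -0.05) [ 329.7 -131.8   70. ] [ 0.   0.  -0.5]
(0.516, 0.165, 0.2, 0.31) [115.7  10.2 180. ] [ 0.    0.   -0.36]
```

Request:
send_rows(xyz=[[32,-6,0],[65,-13,0],[100,-20,0],[135,-27,0],[170,-33,0],[206,-40,0],[240,-47,0],[275,-54,0],[300,-59,0],[312,-61,0]], dr=[[0,0,-0.045],[0,0,-0.09],[0,0,-0.14],[0,0,-0.19],[0,0,-0.24],[0,0,-0.29],[0,0,-0.34],[0,0,-0.39],[0,0,-0.43],[0,0,-0.45]])

```text
time: 1.77
position: [0.4422, -0.2968, 0.4465]
tool_rot: [-2.733, -1.54, 0.0]
ft_force: [0.5, -0.3, 0.0]
grip_width: 0.688
grip_force: 0.0
```

Request:
send_rows(xyz=[[33,-13,7],[66,-26,14],[100,-40,21],[135,-54,28],[170,-68,36],[205,-82,44],[240,-96,51],[275,-110,58],[310,-124,66],[330,-132,70]], dr=[[0,0,-0.05],[0,0,-0.1],[0,0,-0.15],[0,0,-0.2],[0,0,-0.25],[0,0,-0.3],[0,0,-0.35],[0,0,-0.42],[0,0,-0.47],[0,0,-0.5]])

```text
time: 2.6
position: [0.4996, 0.0533, 0.377]
tool_rot: [-2.271, -2.167, 0.002]
ft_force: [0.1, 0.6, -0.2]
grip_width: 0.688
grip_force: 0.0
```

Request:
send_rows(xyz=[[18,2,25],[36,3,50],[54,5,75],[72,6,100],[88,8,125],[102,9,150],[112,10,170],[116,10,180],[116,10,180],[116,10,180]], dr=[[0,0,-0.05],[0,0,-0.1],[0,0,-0.15],[0,0,-0.2],[0,0,-0.26],[0,0,-0.31],[0,0,-0.35],[0,0,-0.36],[0,0,-0.36],[0,0,-0.36]])

```text
time: 3.43
position: [0.5162, 0.1643, 0.1987]
tool_rot: [-1.855, -2.534, 0.003]
ft_force: [-0.5, -0.3, 0.5]
grip_width: 0.692
grip_force: 0.0
```

```bash
python3 - <<'E'
from h import *
s=get_state(); im=get_image("wrist"); cv2.imwrite("pics/w1.png",cv2.cvtColor(im,cv2.COLOR_RGB2BGR))
print(s["time"],s["position"],s["tool_rot"])
print("expected boss top, flange, mould edges",proj("wrist",[[.5157,.1652,.067],[.5157,.1652,.037]],s))
E
```

```text
3.4333 [0.51616745 0.16426028 0.19874881] [-1.85537614 -2.53361202  0.00253627]
expected boss top, flange, mould edges [[318.64218825 232.9189676 ]
 [318.66301346 224.00836948]]
```

View pics/w1.png

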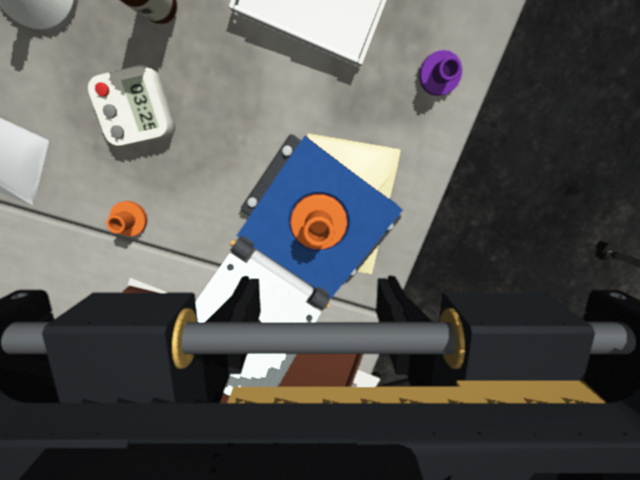

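Wrist picture: boss rim at about (319,231), expected (319,233), so the estimate holds to about 1 mm. The purple (441,72) and small orange (126,218) parts are clear. I descend and grip.

Request:
send_rows(xyz=[[0,0,15],[1,0,35],[1,0,60],[1,0,85],[1,0,105],[1,0,120],[1,0,130],[1,0,137],[1,0,140],[1,0,140]], dr=[[0,0,0],[0,0,0],[0,0,0],[0,0,0],[0,0,0],[0,0,0],[0,0,0],[0,0,0],[0,0,0],[0,0,0]])

```text
time: 4.32
position: [0.5164, 0.1663, 0.0599]
tool_rot: [1.854, 2.535, 0.0]
ft_force: [1.0, -0.1, 0.4]
grip_width: 0.688
grip_force: 0.0
```

Request:
send_rows(xyz=[[0,0,0],[0,0,0],[0,0,0],[0,0,0],[0,0,0],[0,0,0],[0,0,0],[0,0,0],[0,0,0],[0,0,0]], dr=[[0,0,0],[0,0,0],[0,0,0],[0,0,0],[0,0,0],[0,0,0],[0,0,0],[0,0,0],[0,0,0],[0,0,0]], jaw=15, grip_force=20)

```text
time: 5.15
position: [0.516, 0.1666, 0.0596]
tool_rot: [1.853, 2.537, -0.0]
ft_force: [-0.2, -0.6, 1.8]
grip_width: 0.294
grip_force: 20.0
```

Request:
send_rows(xyz=[[0,0,-2],[0,0,-5],[0,0,-9],[0,0,-14],[0,0,-22],[0,0,-34],[0,0,-50],[0,0,-66],[0,0,-80],[0,0,-86]], dr=[[0,0,0],[0,0,0],[0,0,0],[0,0,0],[0,0,0],[0,0,0],[0,0,0],[0,0,0],[0,0,0],[0,0,0]])

```text
time: 5.98
position: [0.5172, 0.1673, 0.1486]
tool_rot: [1.851, 2.535, 0.004]
ft_force: [-0.1, 0.4, -0.4]
grip_width: 0.302
grip_force: 20.0
```

```bash
python3 - <<'E'
from h import *
s=get_state(); print(s["time"],s["position"],s["grip_width"]*87)
plan([(.4545,.3645,.14,1.15)])
E
```

```text
5.9833 [0.5172115  0.16732143 0.14859234] 26.25351710038534
(0.4545, 0.3645, 0.14, 1.15) [2.069e+02 2.000e-01 8.400e+00] [ 0.004  0.002 -0.841]
```

Request:
send_rows(xyz=[[8,0,0],[22,0,1],[42,0,2],[65,0,3],[90,0,4],[114,0,5],[136,0,6],[156,0,7],[174,0,8],[190,0,8]], dr=[[0,0,-0.04],[0,0,-0.1],[0,0,-0.18],[0,0,-0.27],[0,0,-0.36],[0,0,-0.45],[0,0,-0.54],[0,0,-0.63],[0,0,-0.71],[0,0,-0.77]])

```text
time: 6.82
position: [0.4564, 0.3492, 0.1367]
tool_rot: [-0.753, -3.048, 0.001]
ft_force: [0.1, -0.8, -0.1]
grip_width: 0.298
grip_force: 20.0
```

```bash
python3 - <<'E'
from h import *
plan([(.4545,.3645,.14,1.15)])
s=get_state(); im=get_image("wrist"); cv2.imwrite("pics/w2.png",cv2.cvtColor(im,cv2.COLOR_RGB2BGR))
x,y=.4545,.3645; c=.06
print(s["time"],proj("wrist",[[x-c,y-c,.016],[x+c,y-c,.016],[x+c,y+c,.016],[x-c,y+c,.016]],s).round())
E
```

```text
(0.4545, 0.3645, 0.14, 1.15) [ 8.8 12.7 -3.3] [-0.001 -0.001 -0.064]
6.8167 [[230. 196.]
 [304. 318.]
 [432. 257.]
 [369. 121.]]
```

View pics/w2.png

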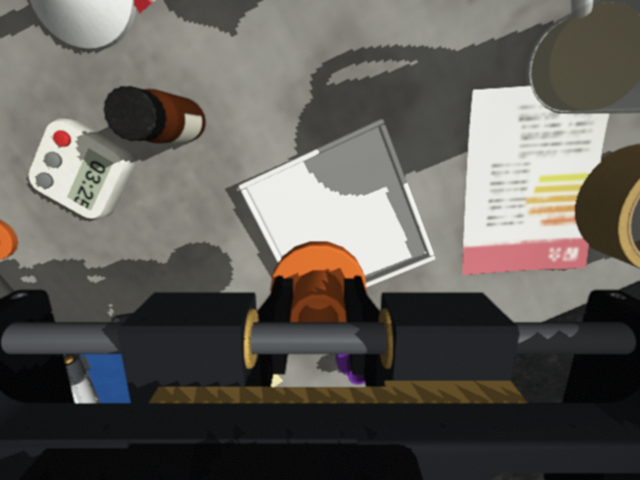

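Tray rim corners are at about (240,187), (383,122) and (433,257), as predicted within 5 mm. The bottle at (155,113) is clear of the descent. I continue down.

Request:
send_rows(xyz=[[3,4,0],[7,9,4],[8,12,12],[8,13,24],[8,13,38],[8,13,54],[8,13,68],[8,13,80],[8,13,87],[8,13,90]], dr=[[0,0,0],[0,0,0],[0,0,0],[0,0,0],[0,0,0],[0,0,0],[0,0,0],[0,0,0],[0,0,0],[0,0,0]])

```text
time: 7.7
position: [0.4566, 0.362, 0.0457]
tool_rot: [-0.765, -3.045, 0.003]
ft_force: [0.2, 0.3, -0.6]
grip_width: 0.295
grip_force: 20.0
```

Request:
send_rows(xyz=[[0,0,0],[0,0,1],[0,0,2],[0,0,3],[0,0,4],[0,0,5],[0,0,6],[0,0,6],[0,0,6],[0,0,6]], dr=[[0,0,0],[0,0,0],[0,0,0],[0,0,0],[0,0,0],[0,0,0],[0,0,0],[0,0,0],[0,0,0],[0,0,0]])

```text
time: 8.53
position: [0.4572, 0.3629, 0.0415]
tool_rot: [0.765, 3.047, -0.0]
ft_force: [0.2, -0.7, -0.5]
grip_width: 0.296
grip_force: 20.0
```

Request:
send_rows(xyz=[[0,0,0.5],[0,0,1],[0,0,1.5],[0,0,2],[0,0,2.5],[0,0,3],[0,0,3.5],[0,0,4],[0,0,4],[0,0,4]], dr=[[0,0,0],[0,0,0],[0,0,0],[0,0,0],[0,0,0],[0,0,0],[0,0,0],[0,0,0],[0,0,0],[0,0,0]])

```text
time: 9.37
position: [0.4572, 0.3628, 0.0374]
tool_rot: [-0.765, -3.047, 0.0]
ft_force: [0.1, -1.0, -1.3]
grip_width: 0.297
grip_force: 20.0
```

Request:
send_rows(xyz=[[0,0,0.3],[0,0,0.6],[0,0,0.9],[0,0,1.2],[0,0,1.5],[0,0,1.8],[0,0,2],[0,0,2],[0,0,2],[0,0,2]], dr=[[0,0,0],[0,0,0],[0,0,0],[0,0,0],[0,0,0],[0,0,0],[0,0,0],[0,0,0],[0,0,0],[0,0,0]])

```text
time: 10.2
position: [0.4573, 0.3629, 0.0366]
tool_rot: [0.765, 3.046, -0.001]
ft_force: [-2.7, -2.3, 7.6]
grip_width: 0.299
grip_force: 20.0
```

Contact with the tray floor at 7.6 N. I ease off 1 mm, release and rise.

Request:
send_rows(xyz=[[0,0,-0.5],[0,0,-1],[0,0,-1],[0,0,-1],[0,0,-1],[0,0,-1],[0,0,-1],[0,0,-1],[0,0,-1],[0,0,-1]], dr=[[0,0,0],[0,0,0],[0,0,0],[0,0,0],[0,0,0],[0,0,0],[0,0,0],[0,0,0],[0,0,0],[0,0,0]], jaw=50, grip_force=20)

```text
time: 11.03
position: [0.4572, 0.3628, 0.0365]
tool_rot: [-0.765, -3.047, 0.0]
ft_force: [0.4, -0.6, 0.4]
grip_width: 0.576
grip_force: 0.0
```

Request:
send_rows(xyz=[[0,0,-4],[0,0,-12],[0,0,-25],[0,0,-45],[0,0,-70],[0,0,-100],[0,0,-130],[0,0,-160],[0,0,-185],[0,0,-200]], dr=[[0,0,0],[0,0,0],[0,0,0],[0,0,0],[0,0,0],[0,0,0],[0,0,0],[0,0,0],[0,0,0],[0,0,0]])

```text
time: 11.87
position: [0.4576, 0.3643, 0.2413]
tool_rot: [0.763, 3.044, 0.006]
ft_force: [0.1, 0.1, 0.2]
grip_width: 0.576
grip_force: 0.0
```

```bash
python3 - <<'E'
from h import *
s=get_state(); im=get_image("wrist"); cv2.imwrite("pics/w3.png",cv2.cvtColor(im,cv2.COLOR_RGB2BGR))
print(s["time"],s["position"])
plan([(.505,.12,.28,1.2),(.4554,-.0195,.24,1.255),(.4554,-.0195,.118,1.255)])
E
```

```text
11.8667 [0.45762489 0.3642563  0.24126509]
(0.505, 0.12, 0.28, 1.2) [-156.9 -193.9  -37.5] [ 0.007  0.005 -0.12 ]
(0.4554, -0.0195, 0.24, 1.255) [  -4.3 -148.    40. ] [ 0.     0.    -0.055]
(0.4554, -0.0195, 0.118, 1.255) [  0.   0. 122.] [0. 0. 0.]
```

View pics/w3.png

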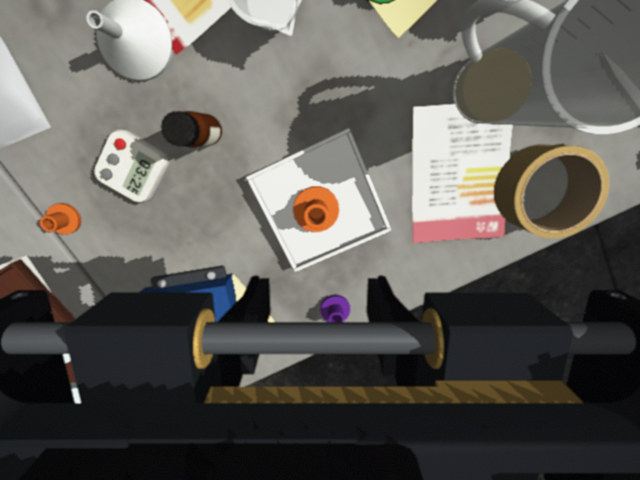

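Wrist picture: the part stands upright in the tray at (315,209) and nothing else has moved. Next I go to the bar.

Request:
send_rows(xyz=[[-10,-12,-4],[-26,-32,-10],[-45,-56,-15],[-65,-80,-20],[-85,-105,-25],[-105,-130,-30],[-123,-152,-34],[-139,-172,-37],[-151,-187,-38],[-157,-194,-38]], dr=[[0,0,-0.01],[0,0,-0.03],[0,0,-0.04],[0,0,-0.06],[0,0,-0.08],[0,0,-0.09],[0,0,-0.1],[0,0,-0.11],[0,0,-0.12],[0,0,-0.12]], jaw=36)

```text
time: 12.75
position: [0.5046, 0.1145, 0.2752]
tool_rot: [0.586, 3.085, -0.003]
ft_force: [0.3, 0.3, 0.1]
grip_width: 0.417
grip_force: 0.0
```

Request:
send_rows(xyz=[[0,-10,2],[-1,-26,6],[-2,-46,12],[-2,-67,18],[-3,-88,24],[-3,-108,30],[-4,-126,35],[-4,-140,38],[-4,-148,40],[-4,-148,40]], dr=[[0,0,0],[0,0,-0.01],[0,0,-0.02],[0,0,-0.03],[0,0,-0.04],[0,0,-0.05],[0,0,-0.055],[0,0,-0.055],[0,0,-0.055],[0,0,-0.055]])

```text
time: 13.58
position: [0.4533, -0.0224, 0.2342]
tool_rot: [-0.498, -3.101, 0.001]
ft_force: [-0.3, -0.0, -0.1]
grip_width: 0.411
grip_force: 0.0
```

```bash
python3 - <<'E'
from h import *
s=get_state(); im=get_image("wrist"); cv2.imwrite("pics/w4.png",cv2.cvtColor(im,cv2.COLOR_RGB2BGR))
print(s["time"],s["position"])
print(proj("wrist",[[.4192,-.0078,.1202],[.4915,-.0314,.1202]],s))
m=((im[...,0]>170)&(im[...,1]<70)&(im[...,2]<70)).astype(np.uint8)
n,l,st,ce=cv2.connectedComponentsWithStats(m); i=1+st[1:,4].argmax(); ys,xs=np.nonzero(l==i)
print(st[i],ce[i], cv2.minAreaRect(np.c_[xs,ys].astype(np.float32)))
print(hit("wrist",ce[i],.1202,s))
plan([(.4554,-.0195,.118,1.255)])
E
```

```text
13.5833 [ 0.45326908 -0.02240863  0.23417125]
[[322.04247629 193.88201553]
 [322.06115158 285.92772129]]
[321 192  10  95 878] [325.21640091 237.32574032] ((325.5, 239.0), (94.0, 9.0), 90.0)
[[ 0.45265955 -0.0161013   0.1202    ]]
(0.4554, -0.0195, 0.118, 1.255) [ -0.9   2.  116.5] [-0.    -0.    -0.001]
```

View pics/w4.png

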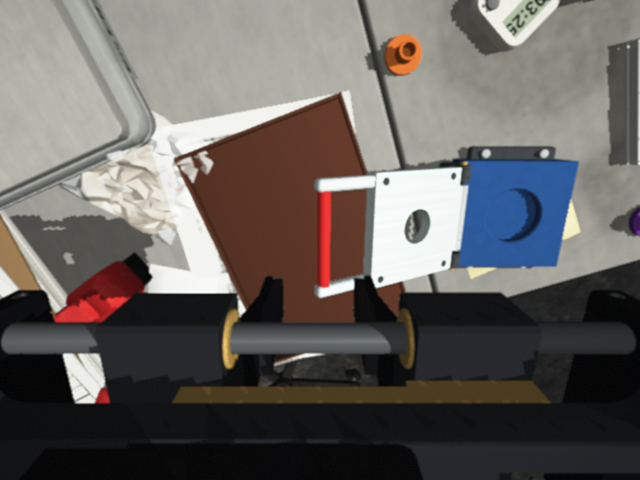

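```bash
python3 - <<'E'
from h import *
s=get_state()
for z in(0.02,.05,.1,.15,.2,.25): 
    h=hit("side",[(482,457),(490,478),(590,465)],z); print(z,h[:2].round(2).tolist(),proj("wrist",h,s).round().tolist())
im=get_image("side"); cv2.imwrite("pics/s5.png",cv2.resize(cv2.cvtColor(im,cv2.COLOR_RGB2BGR)[230:480,280:600],None,fx=2.4,fy=2.4))
E
```

```text
0.02 [[0.6, -0.15, 0.02], [0.6, -0.18, 0.02]] [[256.0, 356.0], [233.0, 361.0], [272.0, 448.0]]
0.05 [[0.59, -0.16, 0.05], [0.58, -0.19, 0.05]] [[235.0, 366.0], [213.0, 371.0], [254.0, 460.0]]
0.1 [[0.56, -0.19, 0.1], [0.56, -0.21, 0.1]] [[193.0, 387.0], [170.0, 392.0], [217.0, 483.0]]
0.15 [[0.54, -0.21, 0.15], [0.54, -0.23, 0.15]] [[136.0, 415.0], [111.0, 421.0], [167.0, 515.0]]
0.2 [[0.52, -0.23, 0.2], [0.52, -0.25, 0.2]] [[54.0, 456.0], [27.0, 462.0], [97.0, 560.0]]
0.25 [[0.5, -0.25, 0.25], [0.5, -0.27, 0.25]] [[-76.0, 521.0], [-106.0, 527.0], [-11.0, 629.0]]
```

View pics/s5.png

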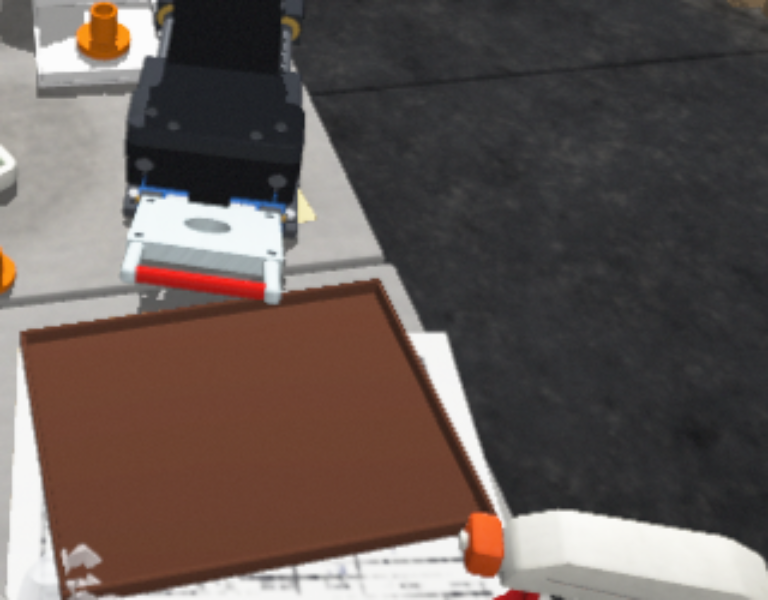

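Wrist picture: the bar is vertical in the image at column 324.5, rows 192–287, about 2 mm further along +y than predicted. The side crop shows the part standing in the tray and the spray bottle well away. I descend onto the bar.

Request:
send_rows(xyz=[[0,1,8],[-1,2,22],[-1,4,40],[-1,4,60],[-1,4,78],[-1,4,92],[-1,4,103],[-1,4,111],[-1,4,115],[-1,4,116]], dr=[[0,0,0],[0,0,0],[0,0,0],[0,0,0],[0,0,0],[0,0,0],[0,0,0],[0,0,0],[0,0,0],[0,0,0]])

```text
time: 14.52
position: [0.4561, -0.0176, 0.118]
tool_rot: [-0.494, -3.102, -0.001]
ft_force: [-1.0, -0.3, 0.6]
grip_width: 0.412
grip_force: 0.0
```

```bash
python3 - <<'E'
from h import *
s=get_state(); im=get_image("wrist"); print(s["time"],s["position"],s["ft_force"])
cv2.imwrite("pics/w6.png",cv2.cvtColor(im,cv2.COLOR_RGB2BGR))
cv2.imwrite("pics/s6.png",cv2.resize(cv2.cvtColor(get_image("side"),cv2.COLOR_RGB2BGR)[240:400,290:450],None,fx=3.7,fy=3.7))
E
```

```text
14.5167 [ 0.45606755 -0.01764126  0.11803274] [-1.03126251 -0.31875991  0.60303476]
```

View pics/s6.png

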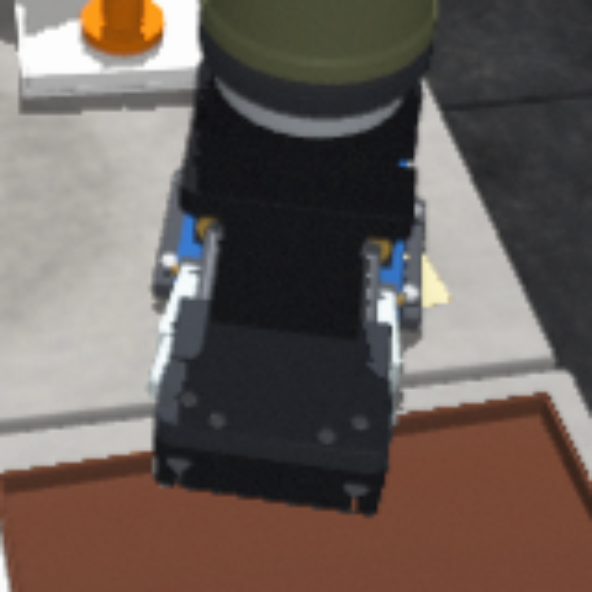

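The gripper now hides the bar and there is no contact force, so I close.

Request:
send_rows(xyz=[[0,0,0],[0,0,0],[0,0,0],[0,0,0],[0,0,0],[0,0,0],[0,0,0],[0,0,0],[0,0,0],[0,0,0]], dr=[[0,0,0],[0,0,0],[0,0,0],[0,0,0],[0,0,0],[0,0,0],[0,0,0],[0,0,0],[0,0,0],[0,0,0]], jaw=4, grip_force=20)

```text
time: 15.45
position: [0.4561, -0.019, 0.1187]
tool_rot: [-0.496, -3.102, 0.002]
ft_force: [-2.4, -5.5, 4.7]
grip_width: 0.104
grip_force: 20.0
```

```bash
python3 - <<'E'
from h import *
s=get_state(); p=s["position"]; print(p,s["grip_width"]*87,s["ft_force"],s["tool_rot"])
r=R.from_rotvec(s["tool_rot"])
# hinge along mould y; grasp point = p - 2mm tool z
u=np.array([np.sin(.3157),np.cos(.3157),0]); H=np.array([.5157,.1652,0])-.06*u+[0,0,.043]
g=p+[0,0,.002]; print("bar rel hinge: along",(g-H)@u,"z",(g-H)[2],"along x",(g-H)@[np.cos(.3157),-np.sin(.3157),0],"R",np.hypot((g-H)@u,(g-H)[2]))
im=get_image("wrist");m=((im[...,0]>170)&(im[...,1]<70)&(im[...,2]<70));print(m.sum())
th0=2.62
for th in np.linspace(2.62,1.571,21):
    d=.155*((np.cos(th)-np.cos(th0))*u+(np.sin(th)-np.sin(th0))*np.array([0,0,1])); print(round(th,3),np.round(r.inv().apply(d)*1000,1))
E
```

```text
[ 0.45607247 -0.01903063  0.11870057] 9.09039151423252 [-2.43645844 -5.52059297  4.65365757] [-4.96374147e-01 -3.10204481e+00  2.17835857e-03]
bar rel hinge: along -0.13363908646538608 z 0.07770057123585423 along x 0.000519592488096271 R 0.15458584735246947
544
2.62 [0. 0. 0.]
2.568 [ 0.   4.2 -6.9]
2.515 [  0.    8.8 -13.7]
2.463 [  0.   13.7 -20.1]
2.41 [  0.   19.  -26.3]
2.358 [  0.   24.6 -32.2]
2.305 [  0.   30.5 -37.8]
2.253 [  0.1  36.6 -43.1]
2.2 [  0.1  43.1 -48.1]
2.148 [  0.1  49.7 -52.7]
2.096 [  0.1  56.7 -57. ]
2.043 [  0.1  63.8 -60.9]
1.991 [  0.1  71.1 -64.4]
1.938 [  0.1  78.6 -67.5]
1.886 [  0.1  86.3 -70.3]
1.833 [  0.1  94.1 -72.6]
1.781 [  0.2 102.  -74.5]
1.728 [  0.2 110.  -76. ]
1.676 [  0.2 118.  -77.1]
1.623 [  0.2 126.1 -77.7]
1.571 [  0.2 134.2 -78. ]
```

The fingers close to 9 mm on the bar, which sits at R = 154.6 mm from the hinge against 155 expected. I swing slowly along the arc.

Request:
send_rows(xyz=[[0,3,-6],[0,7.5,-13],[0,12.5,-20],[0,18,-26],[0,23.5,-32],[0,29.5,-38],[0,35.5,-43],[0,42,-48],[0,48.5,-52.5],[0,55.5,-57]], dr=[[0,0,0],[0,0,0],[0,0,0],[0,0,0],[0,0,0],[0,0,0],[0,0,0],[0,0,0],[0,0,0],[0,0,0]])

```text
time: 16.33
position: [0.474, 0.0352, 0.1768]
tool_rot: [0.495, 3.101, -0.001]
ft_force: [1.4, -4.1, 1.3]
grip_width: 0.107
grip_force: 20.0
```

```bash
cat >> h.py <<'E'
def cov():
    s=get_state(); p=s["position"]; u=np.array([np.sin(.3157),np.cos(.3157),0]); H=np.array([.5157,.1652,0])-.06*u+[0,0,.043]
    g=np.array(p)+[0,0,.002]-H; a,z=g@u,g[2]; print(s["time"],"th",np.arctan2(z,a),"R",np.hypot(a,z),"along,z",a,z,"w",s["grip_width"]*87,s["ft_force"])
E
python3 -c "
from h import *
cov()"
```

```text
16.3333 th 2.0841148296087466 R 0.1558443599717865 along,z -0.07653060808385634 0.13575909016095739 w 9.291734135088543 [ 1.39820323 -4.07234299  1.310114  ]
```

Request:
send_rows(xyz=[[0,7,-4],[0,14.5,-7.5],[0,22,-10.5],[0,29.5,-13.3],[0,37,-15.5],[0,45,-17.5],[0,53,-19],[0,60,-20],[0,66,-20.4],[0,70,-20.6]], dr=[[0,0,0],[0,0,0],[0,0,0],[0,0,0],[0,0,0],[0,0,0],[0,0,0],[0,0,0],[0,0,0],[0,0,0]])

```text
time: 17.17
position: [0.4959, 0.1023, 0.1962]
tool_rot: [0.494, 3.102, 0.001]
ft_force: [4.7, -2.3, 2.1]
grip_width: 0.105
grip_force: 20.0
```

Request:
send_rows(xyz=[[0,2,0],[0,4,-0.2],[0,5,-0.2],[0,6,-0.2],[0,6,-0.2],[0,6,-0.2],[0,6,-0.2],[0,6,-0.2],[0,6,-0.2],[0,6,-0.2]], dr=[[0,0,0],[0,0,0],[0,0,0],[0,0,0],[0,0,0],[0,0,0],[0,0,0],[0,0,0],[0,0,0],[0,0,0]])

```text
time: 18.0
position: [0.4976, 0.1073, 0.1963]
tool_rot: [0.495, 3.102, 0.001]
ft_force: [5.3, -1.6, -0.2]
grip_width: 0.104
grip_force: 20.0
```

```bash
python3 -c "
from h import *
cov()
a=cv2.cvtColor(get_image('scene'),cv2.COLOR_RGB2BGR)[180:400,280:540]
b=cv2.cvtColor(get_image('side'),cv2.COLOR_RGB2BGR)[180:400,280:440]
cv2.imwrite('pics/f.png',cv2.resize(np.hstack([a,b]),None,fx=1.9,fy=1.9))"
```

```text
18.0 th 1.574914665126019 R 0.15527641202834883 along,z -0.0006394789919022619 0.15527509523106553 w 9.071009669175574 [ 5.26027835 -1.6359316  -0.19053866]
```

View pics/f.png

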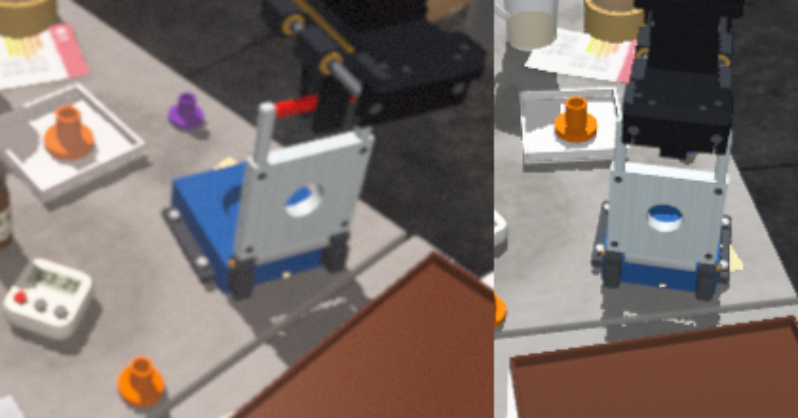

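The cover stands upright, θ ≈ 1.575–1.58, with the bar gripped. The part stands on its flange in the tray. I hand in.

```bash
python3 -c "
from bench import *
print(close_job())"
```

```text
the job is handed in; nothing more can be done
None
```

The orange part stands on its flange in the tray, and I handed the job in at about 18 s with the gripper still holding the cover upright by its red bar (measured 1.575 rad; 1.571 is upright).

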